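Fetch the padlock from behind the spray can and the oil tin

ROBOT

A 6-joint arm with a two-finger parallel gripper is mounted at the origin on the work surface. World frame = base frame: x ahead of the robot, y to its left, z up, the work surface at z = 0. Lengths are in m, angles in rad, forces in N, time in s.
With the tool pointing down it reaches from about 0.425 to 0.95 m from the base axis. Payload 3.5 kg.
Tool frame: the origin (TCP) lies on the mounting face of the last link; the fingertips stand 173 mm ahead of it and the grasp point (between the pads) lies 155 mm ahead of it; z points along the fingers, y is the line along which they close (so a half turn about z gives the same grasp; the last joint's range is limited). The gripper opens to 85 mm and grips with 20 to 120 N. Pads are 22 mm wide; open, the fingers measure 114 mm over their backs; the gripper's body (76 mm by 85 mm) begins 54 mm behind the grasp point. The pads swing forward as they close: fully open they stand 13 mm farther back than shut.
Start: joints at [-1.471, 0.286, 1.577, -0, 1.279, -0.15], TCP at [0.167, -0.654, 0.405] pointing down, gripper open.
Joint ranges: [-2.77, 2.77], [-0.9, 2.22], [0.21, 2.48], [-1.53, 4.67], [0.24, 2.81], [-2.84, 2.84]. Speed limits (rad/s): [2.79, 2.79, 3.14, 3.14, 3.14, 3.14].

INTERFACE

Orientations are given as a unit quaternion [x, y, z, w].
In Python, from bench import read_state, capture, job_done gives the robot as it stands.
- The arm moves only by the tool carry_out, never from a script. Its argument "commands" is a list of rows, each a list of 7 numbers: the closure, from 0 (fully open) to 1 (shut), then the shift along the world's x, y, z in m, then the turn, a rotation vector about the world's x, y, z in degrees. A call has 1 to 5 rows; each row shifts and turns the commanded pose from where the row before left it; what a row does not reach is not made up. A row lasts 1/10 s, in which the tool goes at most 50 mm and 8.59 degrees, less where a joint would pass 70% of its speed; a pose out of reach is approached as far as the arm can. A call with a gripper value outside its range is refused whole. The fingers move at their own pace and stop on an object; "squeeze" is the grip in N (left out, the last holds). Time passes only in rows, so rows that do not move let the fingers close. It gives the time, the measured TCP pose, the force, the opening and the grip force at its end, in the units of the state.
- read_state(): the state, without advancing time (a new reading comes with each control period).
- capture(name): name is "side" or "top"; returns a dict with "pixels" (480x640x3 uint8, red, green, blue), "range_z" (480x640 float32, m along the optical axis (not along the pixel's ray), 0 where there is no reading), "intrinsics" (3x3 intrinsics, pixels), "dist" ([k1, k2, p1, p2, k3] as OpenCV has them; the pictures are not rectified), "R" (3x3) and "t" (3): a world point X has camera coordinates R X + t. Camera axes: x right, y down, z forward; pixel columns grow to the right and rows downward; lengths in m; the calibration is good to about 2 mm. A picture is of the moment at which its call begins.
- job_done(): hands the job in; it is judged then, once.
The state is a dict: "clock": time; "qpos": joint angles; "dq": joint speeds; "joint_torque": joint torques, N m; "position": TCP position; "tcp_rot": TCP orientation; "force": force on the tool from outside, world axes, zero at the start; "wrist_torque": the same for the moment, N m; "finger_gap": finger opening in m; "grip_force": force on a finger pad.
Only numpy, scipy, OpenCV 4.12 (cv2) and the standard library are available. Lean on these libraries where they do the work, as an engineer would, in place of code of your own. Each camera call takes 0.05 s, during which the arm holds its last target. There are 200 camera calls.

TASK

The customer's brass padlock lies in the red counter tray behind the spray can and the oil tin. First stand both of these upright on the black rubber mat at the side without shifting the padlock, then lay the padlock flat in the middle of the empty white job tray, and only then stand the can and the tin upright again, each in the middle of the round black seat in the red tray that it came from. Leave the lock cylinder, the screwdriver, the box of key blanks and the jar where they are, and never tip over the can or the tin.

Things in the scene. Friction and masses are not known exactly. Their poses are not given: they have to be found in the camera images.
- can: Loose blue and yellow spray can standing upright, about 0.2 kg: straight round body 52 mm across up to 122 mm, then a shoulder and a white nozzle, 144 mm tall in all. Origin: centre of its underside; z up. At the start it stands in the middle of one of the two seats of the red tray (either one).
- tin: Loose flat-sided white and green oil tin standing upright, about 0.22 kg: 36 mm thick (its x) by 62 mm wide (its y) by 108 mm high, with a black cap 22 mm across and 16 mm high on top, 14 mm off centre towards its +y. Origin: centre of its underside; z up. At the start it stands in the middle of the other seat.
- padlock: Loose brass padlock, steel shackle, lying flat, 0.28 kg: body 50 mm (its x) by 48 mm (its y), 22 mm thick; the shackle reaches out towards +y, 82 mm long in all. Origin: on its underside, in the middle of that whole length; the middle of the brass body is at y = -17 mm. Grip it across the 50 mm width; there is finger room in front of it only once can and tin are gone.
- bay: Red metal counter tray, fixed; 180 mm deep (its x, positive away from the robot), 220 mm wide (y), floor 3 mm thick; rim 18 mm high at the back and sides, open at the front. Origin: centre of its underside. Two round black seats on its floor, 76 mm across, tops 6 mm above the origin, at x = -50 mm, y = +50 and -50 mm. The padlock lies on its floor behind them, at about x = 21 mm.
- mat: Black rubber mat, fixed on the table at one side (left or right) of the red tray: 220 mm (its x) by 140 mm (its y), 4 mm thick, empty at the start. Origin: centre of its underside. It has room for the can and the tin one behind the other along its x.
- tray: Empty white plastic job tray, fixed on the table at the other side of the red tray: 150 mm square outside, walls 4 mm thick and 16 mm high, inner floor 4 mm above the table. Origin: centre of its underside.
- cylinder: Loose brass lock cylinder, 60 mm long (its x), 17 mm wide and 31 mm high, lying in the back left (+x, +y) corner of the red tray; leave alone. Origin: centre of its underside.
- screwdriver: Loose screwdriver, 160 mm long, lying across the table behind the red tray, its length roughly along y; leave alone. Origin: its underside near the middle of its length.
- keybox: Loose open cardboard box of key blanks, 60 by 80 by 50 mm, blanks reaching about 61 mm, standing at the back on the robot's left (+y); leave alone. Origin: centre of its underside.
- jar: Loose small clear jar with a steel cap, 48 mm across and 50 mm high, standing at the back on the right (-y); leave alone. Origin: centre of its underside.
Mind the look-alikes: they are no part of the job. What is shaped like the tin but orange is not meant.

How it is judged:
By the outcome, as a careful person would: the job done as asked, in the order asked, and still so for the second after the job is handed in, with the robot touching nothing.
It also fails if it takes over 131 s, if anything falls off the work surface, if the arm or the gripper's body presses on something with over 40 N, if the wrist force passes 120 N, or if a joint passes its speed limit or range.

## Working session

There is one attempt and no reset: what is moved stays moved. The work goes in short steps, Python scripts to look and compute and a tool call to move; the robot and the scene stay as the last step left them, time stands still between calls to the robot, and variables do not carry over. Pictures are saved under pics/ and viewed, at most 14 in all, crops included, and the job is handed in when it is done.

Besides the shell and the picture viewer there is one more tool, called after "Emit:" in YAML: its name, and indented under it one key for each argument. carry_out: Moves the arm, as the interface text tells. Its arguments: {"type":"object","properties":{"commands":{"type":"array"},"squeeze":{"type":"number"}},"required":["commands"]}

```bash
mkdir -p pics; cat > h.py <<'E'
import numpy as np, cv2
from bench import read_state, capture, job_done
def cap(n):
    c=capture(n); return {k:(np.array(v) if not isinstance(v,str) else v) for k,v in c.items()}
def save(c,f,crop=None,s=1):
    im=c["pixels"][:,:,::-1]
    if crop: x0,y0,x1,y1=crop; im=im[y0:y1,x0:x1]
    cv2.imwrite("pics/"+f,cv2.resize(im,None,fx=s,fy=s,interpolation=cv2.INTER_CUBIC))
def ray(c,uv):
    uv=np.asarray(uv,float).reshape(-1,1,2)
    p=cv2.undistortPoints(uv,c["intrinsics"].astype(float),c["dist"].astype(float)).reshape(-1,2)
    return np.c_[p,np.ones(len(p))]
def onz(c,uv,z):
    d=ray(c,uv)@c["R"]; o=-c["R"].T@c["t"]
    return o+d*((z-o[2])/d[:,2])[:,None]
def pts(c):
    h,w=c["range_z"].shape; u,v=np.meshgrid(np.arange(w),np.arange(h))
    r=ray(c,np.c_[u.ravel(),v.ravel()])*c["range_z"].reshape(-1,1)
    return ((r-c["t"])@c["R"]).reshape(h,w,3)
E
python3 - <<'E'
from h import *
for n in("top","side"):
    c=cap(n); save(c,n+"0.png"); np.savez(n+"0.npz",**c); print(n,-c["R"].T@c["t"],c["R"][2])
print(read_state())
E
```

```text
top [0.41617618 0.01464402 1.01349721] [ 0.12939182 -0.01123001 -0.99152995]
side [ 0.37624714 -0.55934846  0.60265368] [ 0.21023103  0.70133836 -0.68112218]
{'clock': 0.1, 'qpos': array([-1.47101013e+00,  2.87139779e-01,  1.57805487e+00,  2.93323112e-05,
        1.27861734e+00, -1.50003348e-01]), 'dq': array([-0.0017161 , -0.00257157, -0.00146973,  0.00101726, -0.00084489,
       -0.00093142]), 'joint_torque': array([ 8.69623218e-04, -4.07295227e+01, -2.93700975e+01, -1.48509862e-04,
        3.38745951e-03,  4.20023824e-06]), 'position': array([ 0.16686567, -0.65381474,  0.40343013]), 'tcp_rot': array([ 9.92210698e-01,  1.24566040e-01,  4.18946594e-05, -1.10896340e-03]), 'force': array([-0.25223513,  0.23851546, -0.34914668]), 'wrist_torque': array([-0.02817389,  0.08107402,  0.01852013]), 'grip_force': 0.0, 'finger_gap': 0.08548862677490855}
```

View pics/top0.png

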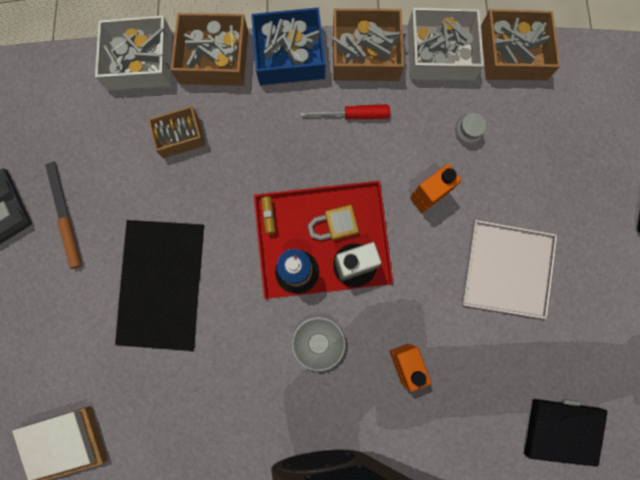

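View pics/side0.png

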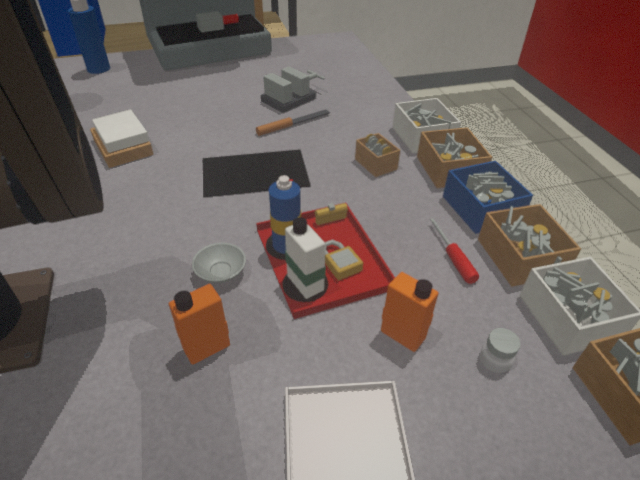

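The top view shows the can (295,268), the tin (358,262), and the padlock (338,223), with its shackle to the left, in the red tray. The black mat is at (160,285) on the left and the white tray at (510,270) on the right.

Could be mistaken for the targets:
- **Can:** a second blue can far off, side view (88,40).
- **Tin:** orange tins at top (436,187) and (410,368).
- **Padlock:** the brass cylinder (268,215).
- **Mat:** the black box (565,433).

I choose the ones in the red tray. The bowl at (319,344) is an obstacle.

```bash
cat > m.py <<'E'
from h import *
c=dict(np.load("top0.npz")); P=pts(c); im=c["pixels"]; hsv=cv2.cvtColor(im,cv2.COLOR_RGB2HSV); H,S,V=cv2.split(hsv)
def roi(m,x0,y0,x1,y1):
    o=np.zeros(m.shape,np.uint8); o[y0:y1,x0:x1]=m[y0:y1,x0:x1]*255; return o
def rect(m,z,name,hull=True):
    cs,_=cv2.findContours(m,cv2.RETR_EXTERNAL,cv2.CHAIN_APPROX_NONE); k=max(cs,key=cv2.contourArea).reshape(-1,2)
    w=onz(c,k,z)[:,:2]*1000; r=cv2.minAreaRect(w.astype(np.float32)); print(name,np.round(r[0],1),np.round(r[1],1),round(r[2],2), "depth z med",np.round(np.median(P[m>0][:,2])*1000,1))
    return r
red=((H<8)|(H>172))&(S>150)&(V>60)
rect(roi(red,245,170,400,305),.012,"bay")
rect(roi(V<45,105,210,215,360),.004,"mat")
rect(roi((S<40)&(V>165),455,210,565,325),.016,"tray")
rect(roi((H>15)&(H<32)&(S>110)&(V>90),322,198,362,242),.025,"lockbody")
rect(roi((H>15)&(H<32)&(S>110)&(V>90),255,190,282,240),.034,"cyl")
rect(roi((S<60)&(V>140),335,240,385,290),.114,"tin top")
rect(roi((H>100)&(H<125)&(S>120),270,240,320,295),.128,"can")
rect(roi((V<50),340,250,362,272),.13,"tincap")
rect(roi((S<60)&(V>150),283,255,305,280),.15,"nozzle")
rect(roi((H>5)&(H<15)&(S>180),385,335,440,400),.1,"orangeA"); rect(roi((H>5)&(H<15)&(S>180),405,155,470,215),.1,"orangeB")
# high-depth checks
for n,b in dict(can=(270,240,322,296),tin=(330,235,388,292),lock=(300,200,362,245),bowl=(285,310,355,380),oA=(385,335,440,400),oB=(405,155,470,215)).items():
    q=P[b[1]:b[3],b[0]:b[2]].reshape(-1,3); t={"lock":(.018,.04),"bowl":(.02,.08)}.get(n,(.09,.2)); q=q[(q[:,2]>t[0])&(q[:,2]<t[1])]
    print(n,len(q),np.round(q.min(0)*1e3),np.round(q.max(0)*1e3),np.round(np.median(q,0)*1e3))
    if n in("tin","can"):
        for lo,hi in((.1,.118),(.118,.16)):
            a=q[(q[:,2]>lo)&(q[:,2]<hi)]; print("  ",lo,len(a),np.round(np.median(a,0)*1e3), cv2.minAreaRect((a[:,:2]*1e3).astype(np.float32)))
print("table z",np.median(P[280:320,410:450,2]))
save(c,"crop1.png",(240,160,400,310),4)
E
python3 m.py
```

```text
bay [546.2   7. ] [180.2 219.9] 5.0 depth z med 2.5
mat [475.3 291.1] [138.4 217.1] 85.11 depth z med 2.9
tray [ 481.1 -313.3] [142.4 140.5] 78.41 depth z med 3.8
lockbody [572.5 -25.4] [49.4 47.4] 13.31 depth z med 23.8
cyl [569.3  96.2] [25.2 15. ] 7.13 depth z med 31.8
tin top [500.5 -46.5] [35. 61.] 17.32 depth z med 113.0
can [490.8  52.8] [49.5 49.8] 79.13 depth z med 131.2
tincap [495.8 -33.2] [16.5 18.1] 88.18 depth z med 128.7
nozzle [491.1  53. ] [22.  22.1] 88.68 depth z med 144.4
orangeA [ 332.3 -121.7] [70.1 42.6] 19.23 depth z med 106.5
orangeB [ 611.9 -173.4] [37.8 84.3] 35.0 depth z med 106.1
can 953 [465.  28.  91.] [517.  78. 154.] [489.  52. 133.]
   0.1 19 [471.  38. 110.] ((472.305419921875, 45.25157165527344), (10.595376014709473, 41.534584045410156), 22.65245246887207)
   0.118 924 [490.  52. 133.] ((491.3764343261719, 53.10359573364258), (51.47303771972656, 49.973392486572266), 43.881778717041016)
tin 969 [474. -80.  90.] [525. -12. 133.] [498. -46. 113.]
   0.1 781 [500. -52. 113.] ((499.73077392578125, -46.53999328613281), (36.20515060424805, 62.25413131713867), 17.434703826904297)
   0.118 174 [496. -33. 129.] ((497.2784118652344, -42.72981262207031), (21.64228630065918, 41.50556182861328), 9.047529220581055)
lock 861 [544. -54.  18.] [602.  29.  31.] [571. -24.  24.]
bowl 708 [326. -24.  20.] [413.  64.  33.] [369.  20.  26.]
oA 997 [ 296. -151.   90.] [ 363. -100.  128.] [ 331. -124.  108.]
oB 920 [ 588. -215.   90.] [ 650. -148.  128.] [ 617. -180.  108.]
table z -0.0005975307233544901
```

View pics/crop1.png

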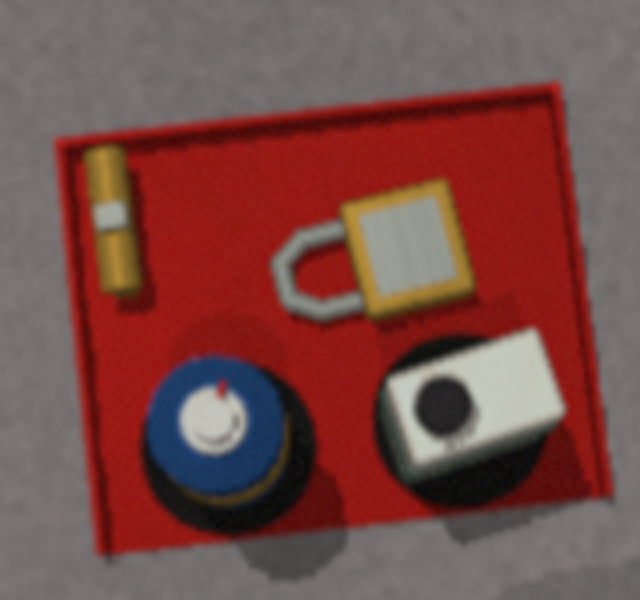

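The crop confirms the choice: can on the left seat, tin on the right with its cap towards +y, padlock behind with its shackle towards +y. Measured sizes and heights match the given ones, and the seats computed from the bay agree with the can and tin to about 1 mm. Moving to above the can, turning +75.7° on the way.

Emit:
carry_out:
  commands:
    - [0,0.029,0.032,0,0,0,4.2]
    - [0,0.029,0.032,0,0,0,4.2]
    - [0,0.029,0.032,0,0,0,4.2]
    - [0,0.029,0.032,0,0,0,4.2]
    - [0,0.029,0.032,0,0,0,4.2]
  squeeze: 30

```text
clock: 0.6
position: [0.3127, -0.4925, 0.4041]
tcp_rot: [0.952, 0.305, 0.0, -0.0]
force: [0.9, -0.8, -0.4]
finger_gap: 0.0855
grip_force: 0.0
```

Emit:
carry_out:
  commands:
    - [0,0.029,0.032,0,0,0,4.2]
    - [0,0.029,0.032,0,0,0,4.2]
    - [0,0.029,0.032,0,0,0,4.2]
    - [0,0.009,0.045,0,0,0,4.2]
    - [0,0.009,0.045,0,0,0,4.2]

```text
clock: 1.1
position: [0.4174, -0.3063, 0.4041]
tcp_rot: [0.881, 0.473, -0.0, -0.001]
force: [1.9, -0.4, 0.0]
finger_gap: 0.0855
grip_force: 0.0
```

Emit:
carry_out:
  commands:
    - [0,0.009,0.045,0,0,0,4.2]
    - [0,0.009,0.045,0,0,0,4.2]
    - [0,0.009,0.045,0,0,0,4.2]
    - [0,0.009,0.045,0,0,0,4.2]
    - [0,0.009,0.045,0,0,0,4.2]

```text
clock: 1.6
position: [0.4616, -0.0811, 0.4044]
tcp_rot: [0.78, 0.626, -0.0, -0.0]
force: [1.5, -0.0, 1.5]
finger_gap: 0.0853
grip_force: 0.0
```

Emit:
carry_out:
  commands:
    - [0,0.009,0.045,0,0,0,4.2]
    - [0,0.009,0.045,0,0,0,4.2]
    - [0,0.009,0.045,0,0,0,4.2]
    - [0,0,0,0,0,0,0]
    - [0,0,0,0,0,0,0]

```text
clock: 2.1
position: [0.4887, 0.053, 0.4042]
tcp_rot: [0.707, 0.707, -0.001, -0.0]
force: [-0.7, -0.6, 0.6]
finger_gap: 0.0852
grip_force: 0.0
```

```bash
cat >> h.py <<'E'
from scipy.spatial.transform import Rotation as Ro
def st():
    s=read_state(); M=Ro.from_quat(s["tcp_rot"]).as_matrix()
    print("t",round(s["clock"],2),"pos",np.round(s["position"]*1e3,1),"yaw",round(np.degrees(np.arctan2(M[1,0],M[0,0])),2),"zax",np.round(M[:,2],3),"gap",round(s["finger_gap"]*1e3,1),"grip",round(s["grip_force"],1),"F",np.round(s["force"],1),"q",np.round(s["qpos"],2))
E
python3 - <<'E'
from h import *
st()
c=dict(np.load("top0.npz")); P=pts(c)[205:330,450:570].reshape(-1,3)
rim=P[(P[:,2]>.011)&(P[:,2]<.022)]; print("rim",len(rim),cv2.minAreaRect((rim[:,:2]*1e3).astype(np.float32)))
E
```

```text
t 2.1 pos [488.7  53.  404.2] yaw 90.05 zax [-0.001 -0.    -1.   ] gap 85.2 grip 0.0 F [-0.7 -0.6  0.6] q [-0.1  -0.13  2.02 -0.    1.25 -0.1 ]
rim 863 ((484.0540771484375, -316.4166259765625), (152.4419708251953, 150.94448852539062), 78.60966491699219)
```

Emit:
carry_out:
  commands:
    - [0,0.0025,0,-0.03,0,0,0]
    - [0,0,0,-0.03,0,0,0]
    - [0,0,0,-0.03,0,0,0]
    - [0,0,0,-0.03,0,0,0]
    - [0,0,0,-0.026,0,0,0]

```text
clock: 2.6
position: [0.4909, 0.0503, 0.257]
tcp_rot: [0.709, 0.705, -0.001, -0.0]
force: [-0.9, -0.3, 1.2]
finger_gap: 0.0852
grip_force: 0.0
```

Emit:
carry_out:
  commands:
    - [0.1,0,0,0,0,0,0]
    - [0.2,0,0,0,0,0,0]
    - [0.25,0,0,0,0,0,0]
    - [0.3,0,0,0,0,0,0]
    - [0.3,0,0,0,0,0,0]

```text
clock: 3.1
position: [0.4919, 0.0518, 0.2602]
tcp_rot: [0.708, 0.707, 0.001, 0.001]
force: [0.1, -0.3, 0.7]
finger_gap: 0.0599
grip_force: 0.0
```

```bash
python3 - <<'E'
from h import *
st(); c=cap("side"); save(c,"s1.png")
E
```

```text
t 3.1 pos [491.9  51.8 260.2] yaw 89.9 zax [ 0.003 -0.    -1.   ] gap 59.9 grip 0.0 F [ 0.1 -0.3  0.7] q [-0.1   0.06  2.12 -0.    0.95 -0.1 ]
```

View pics/s1.png

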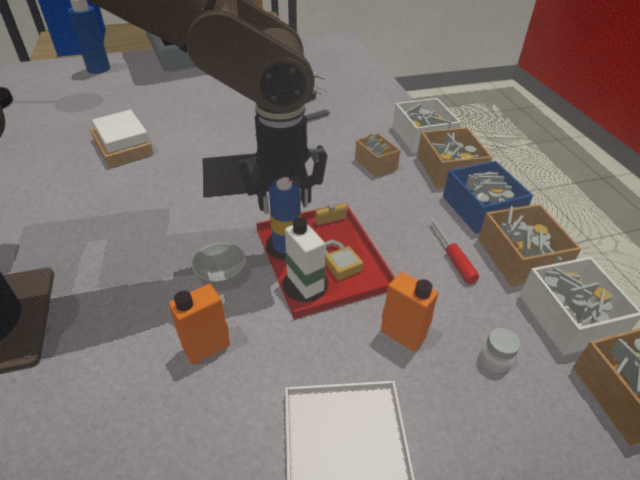

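The fingers stand on either side of the can's upper body (about (258,185) and (315,175)), and the gripper body clears the nozzle. Closing.

Emit:
carry_out:
  commands:
    - [0.3,0,0.001,-0.003,0,0,0]
    - [0.35,0,0,0,0,0,0]
    - [0.4,0,0,0,0,0,0]
    - [0.45,0,0,0,0,0,0]
    - [0.5,0,0,0,0,0,0]

```text
clock: 3.65
position: [0.4915, 0.053, 0.2559]
tcp_rot: [0.708, 0.707, 0.0, 0.0]
force: [-0.4, 1.9, 0.1]
finger_gap: 0.0514
grip_force: 31.3
```

Emit:
carry_out:
  commands:
    - [0.6,0,0,0,0,0,0]
    - [0.6,0,0,0,0,0,0]
    - [0.6,0,0,0.005,0,0,0]
    - [0.6,0,0,0.005,0,0,0]
    - [0.6,0,0,0,0,0,0]

```text
clock: 4.15
position: [0.4913, 0.053, 0.2661]
tcp_rot: [0.708, 0.707, 0.0, 0.0]
force: [-0.1, -1.1, -2.9]
finger_gap: 0.0515
grip_force: 31.7
```

```bash
python3 - <<'E'
from h import *
st()
E
```

```text
t 4.15 pos [491.3  53.  266.1] yaw 89.92 zax [ 0. -0. -1.] gap 51.5 grip 31.7 F [-0.1 -1.1 -2.9] q [-0.1   0.05  2.12 -0.    0.97 -0.1 ]
```

Emit:
carry_out:
  commands:
    - [0.6,0,0,0.018,0,0,0]
    - [0.6,0,0,0.018,0,0,0]
    - [0.6,0,0,0.018,0,0,0]
    - [0.6,0.002,0.012,0,0,0,0]
    - [0.6,0.005,0.024,0,0,0,0]

```text
clock: 4.65
position: [0.4983, 0.089, 0.3197]
tcp_rot: [0.709, 0.706, 0.0, 0.0]
force: [0.1, 0.3, -3.8]
finger_gap: 0.0516
grip_force: 32.2
```

Emit:
carry_out:
  commands:
    - [0.6,0.005,0.033,0,0,0,0]
    - [0.6,0.006,0.033,0,0,0,0]
    - [0.6,0.005,0.033,0,0,0,0]
    - [0.6,0.006,0.033,0,0,0,0]
    - [0.6,0.005,0.03,0,0,0,0]

```text
clock: 5.15
position: [0.5248, 0.2532, 0.3181]
tcp_rot: [0.707, 0.707, -0.001, -0.001]
force: [0.0, 0.3, -2.8]
finger_gap: 0.0514
grip_force: 32.2
```

Emit:
carry_out:
  commands:
    - [0.6,0.003,0.022,0,0,0,0]
    - [0.6,0.002,0.013,0,0,0,0]
    - [0.6,0,0,0,0,0,0]
    - [0.6,0,0,0,0,0,0]
    - [0.6,0,0,0,0,0,0]

```text
clock: 5.65
position: [0.5303, 0.2851, 0.3193]
tcp_rot: [0.708, 0.706, -0.001, -0.0]
force: [-0.0, 0.2, -2.3]
finger_gap: 0.0513
grip_force: 32.2
```

Emit:
carry_out:
  commands:
    - [0.6,0,0,-0.015,0,0,0]
    - [0.6,0,0,-0.015,0,0,0]
    - [0.6,0,0,-0.015,0,0,0]
    - [0.6,0,0,-0.01,0,0,0]
    - [0.6,0,0,0,0,0,0]

```text
clock: 6.15
position: [0.5295, 0.2855, 0.2615]
tcp_rot: [0.708, 0.706, -0.003, -0.001]
force: [-0.4, -0.5, -3.6]
finger_gap: 0.0513
grip_force: 32.2
```

```bash
python3 - <<'E'
from h import *
st()
E
```

```text
t 6.15 pos [529.5 285.5 261.5] yaw 89.89 zax [-0.005 -0.002 -1.   ] gap 51.3 grip 32.2 F [-0.4 -0.5 -3.6] q [ 0.33  0.28  1.86 -0.    1.    0.33]
```

Lowering in small steps until contact at about z=254.

Emit:
carry_out:
  commands:
    - [0.6,0,0,-0.003,0,0,0]
    - [0.6,0,0,-0.003,0,0,0]
    - [0.6,0,0,-0.001,0,0,0]
    - [0.6,0,0,0,0,0,0]
    - [0.6,0,0,0,0,0,0]

```text
clock: 6.65
position: [0.5305, 0.2861, 0.2581]
tcp_rot: [0.708, 0.707, 0.0, 0.0]
force: [0.6, -0.3, -2.5]
finger_gap: 0.0513
grip_force: 32.2
```

```bash
python3 - <<'E'
from h import *
st()
E
```

```text
t 6.65 pos [530.5 286.1 258.1] yaw 89.92 zax [ 0.001  0.    -1.   ] gap 51.3 grip 32.2 F [ 0.6 -0.3 -2.5] q [0.33 0.29 1.86 0.   0.99 0.33]
```

Emit:
carry_out:
  commands:
    - [0.6,0,0,-0.001,0,0,0]
    - [0.6,0,0,-0.001,0,0,0]
    - [0.6,0,0,-0.001,0,0,0]
    - [0.6,0,0,-0.001,0,0,0]
    - [0.6,0,0,0,0,0,0]

```text
clock: 7.15
position: [0.5305, 0.286, 0.2539]
tcp_rot: [0.708, 0.707, -0.0, -0.0]
force: [-1.4, -0.3, -2.0]
finger_gap: 0.0516
grip_force: 32.2
```

Emit:
carry_out:
  commands:
    - [0.6,0,0,-0.0005,0,0,0]
    - [0.6,0,0,0,0,0,0]
    - [0.6,0,0,0,0,0,0]

```text
clock: 7.45
position: [0.5305, 0.286, 0.2538]
tcp_rot: [0.708, 0.707, 0.0, -0.0]
force: [-1.6, -0.5, 2.1]
finger_gap: 0.0511
grip_force: 32.3
```

Contact. Opening and rising.

Emit:
carry_out:
  commands:
    - [0.5,0,0,0,0,0,0]
    - [0.38,0,0,0,0,0,0]
    - [0.3,0,0,0,0,0,0]
    - [0.1,0,0,0,0,0,0]
    - [0,0,0,0,0,0,0]

```text
clock: 7.95
position: [0.5304, 0.286, 0.2531]
tcp_rot: [0.708, 0.707, 0.0, 0.0]
force: [-0.4, 0.4, 0.4]
finger_gap: 0.0848
grip_force: 0.0
```

Emit:
carry_out:
  commands:
    - [0,0,0,0,0,0,0]
    - [0,0,0,0.02,0,0,0]
    - [0,0,0,0.04,0,0,0]
    - [0,0,0,0.04,0,0,0]
    - [0,0,0,0.03,0,0,0]

```text
clock: 8.45
position: [0.5306, 0.2861, 0.3861]
tcp_rot: [0.708, 0.707, 0.001, 0.001]
force: [0.3, -0.3, -0.0]
finger_gap: 0.0853
grip_force: 0.0
```

```bash
python3 - <<'E'
from h import *
st(); c=cap("side"); save(c,"s2.png")
E
```

```text
t 8.45 pos [530.6 286.1 386.1] yaw 89.92 zax [ 0.003  0.001 -1.   ] gap 85.3 grip 0.0 F [ 0.3 -0.3 -0. ] q [ 0.33  0.14  1.78 -0.    1.22  0.33]
```

View pics/s2.png

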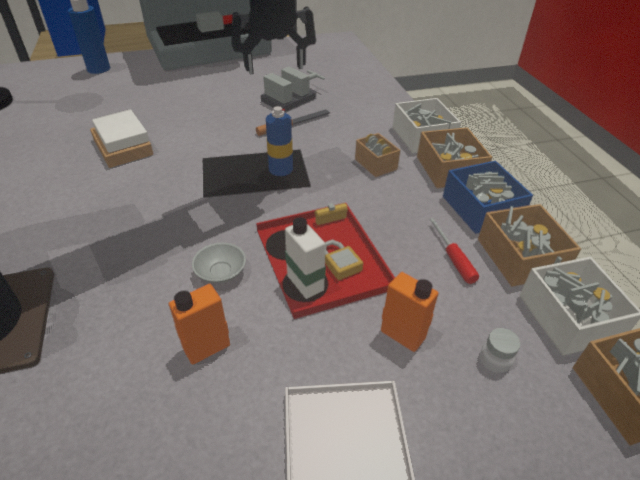

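The can stands upright on the mat at (280,145). Now the tin.

Emit:
carry_out:
  commands:
    - [0,-0.004,-0.042,0,0,0,2.2]
    - [0,-0.004,-0.042,0,0,0,2.2]
    - [0,-0.004,-0.042,0,0,0,2.2]
    - [0,-0.004,-0.042,0,0,0,2.2]
    - [0,-0.004,-0.042,0,0,0,2.2]

```text
clock: 9.0
position: [0.5099, 0.0745, 0.3831]
tcp_rot: [0.636, 0.772, 0.0, 0.0]
force: [1.0, -0.5, -0.6]
finger_gap: 0.0853
grip_force: 0.0
```

Emit:
carry_out:
  commands:
    - [0,-0.004,-0.042,0,0,0,2.2]
    - [0,-0.004,-0.042,0,0,0,2.2]
    - [0,-0.002,-0.039,0,0,0,2.1]
    - [0,0,0,0,0,0,0]
    - [0,0,0,0,0,0,0]

```text
clock: 9.5
position: [0.5003, -0.0477, 0.383]
tcp_rot: [0.593, 0.805, 0.0, -0.0]
force: [0.4, 0.7, 0.1]
finger_gap: 0.0853
grip_force: 0.0
```

```bash
python3 - <<'E'
from h import *
st()
E
```

```text
t 9.5 pos [500.3 -47.7 383. ] yaw 107.27 zax [-0.     0.001 -1.   ] gap 85.3 grip 0.0 F [0.4 0.7 0.1] q [-0.3  -0.08  2.01  0.    1.21 -0.6 ]
```

Emit:
carry_out:
  commands:
    - [0,0,0.001,-0.035,0,0,0]
    - [0,0,0,-0.035,0,0,0]
    - [0,0,0,-0.035,0,0,0]
    - [0,0,0,-0.025,0,0,0]
    - [0,0,0,-0.013,0,0,0]

```text
clock: 10.0
position: [0.4994, -0.0443, 0.2374]
tcp_rot: [0.591, 0.807, -0.001, -0.002]
force: [-0.4, -0.0, 0.5]
finger_gap: 0.0859
grip_force: 0.0
```

Emit:
carry_out:
  commands:
    - [0.2,0,0,0,0,0,0]
    - [0.4,0,0,0,0,0,0]
    - [0.45,0,0,0,0,0,0]
    - [0.5,0,0,0,0,0,0]
    - [0.53,0,0,0,0,0,0]

```text
clock: 10.5
position: [0.5008, -0.0461, 0.2413]
tcp_rot: [0.592, 0.806, 0.0, 0.001]
force: [0.1, 0.3, 1.0]
finger_gap: 0.0401
grip_force: 0.0
```

```bash
python3 - <<'E'
from h import *
st()
E
```

```text
t 10.5 pos [500.8 -46.1 241.3] yaw 107.41 zax [ 0.002 -0.001 -1.   ] gap 40.1 grip 0.0 F [0.1 0.3 1. ] q [-0.29  0.11  2.11  0.    0.92 -0.6 ]
```

Emit:
carry_out:
  commands:
    - [0.56,0,0,0,0,0,0]
    - [0.6,0,0,0,0,0,0]
    - [0.65,0,0,0,0,0,0]
    - [0.75,0,0,0,0,0,0]
    - [0.75,0,0,0,0,0,0]

```text
clock: 11.0
position: [0.5008, -0.0461, 0.2409]
tcp_rot: [0.592, 0.806, 0.0, 0.001]
force: [0.3, 0.3, 5.5]
finger_gap: 0.0355
grip_force: 31.3
```

Emit:
carry_out:
  commands:
    - [0.75,0,0,0,0,0,0]
    - [0.75,0,0,0.005,0,0,0]
    - [0.75,0,0,0.005,0,0,0]
    - [0.75,0,0,0,0,0,0]

```text
clock: 11.4
position: [0.5, -0.046, 0.25]
tcp_rot: [0.592, 0.806, -0.0, -0.0]
force: [-0.5, 0.6, -2.3]
finger_gap: 0.0359
grip_force: 30.6
```

```bash
python3 - <<'E'
from h import *
st()
E
```

```text
t 11.4 pos [500. -46. 250.] yaw 107.42 zax [-0.001  0.    -1.   ] gap 35.9 grip 30.6 F [-0.5  0.6 -2.3] q [-0.29  0.1   2.11 -0.    0.94 -0.6 ]
```

Emit:
carry_out:
  commands:
    - [0.75,0,0,0.02,0,0,0]
    - [0.75,0,0,0.03,0,0,0]
    - [0.75,-0.004,0.017,0,0,0,0]
    - [0.75,-0.007,0.03,0,0,0,0]
    - [0.75,-0.008,0.034,0,0,0,0]

```text
clock: 11.9
position: [0.4809, 0.0353, 0.2999]
tcp_rot: [0.593, 0.805, -0.0, -0.0]
force: [0.9, 0.7, -2.9]
finger_gap: 0.036
grip_force: 30.8
```

Emit:
carry_out:
  commands:
    - [0.75,-0.008,0.034,0,0,0,0]
    - [0.75,-0.008,0.034,0,0,0,0]
    - [0.75,-0.008,0.034,0,0,0,0]
    - [0.75,-0.008,0.034,0,0,0,0]
    - [0.75,-0.008,0.034,0,0,0,0]

```text
clock: 12.4
position: [0.4404, 0.2061, 0.2996]
tcp_rot: [0.592, 0.806, -0.001, -0.0]
force: [-1.2, 0.1, -2.6]
finger_gap: 0.0354
grip_force: 30.8
```

Emit:
carry_out:
  commands:
    - [0.75,-0.008,0.034,0,0,0,0]
    - [0.75,-0.008,0.034,0,0,0,0]
    - [0.75,-0.004,0.023,0,0,0,0]
    - [0.75,0,0,0,0,0,0]
    - [0.75,0,0,0,0,0,0]

```text
clock: 12.9
position: [0.4209, 0.296, 0.2995]
tcp_rot: [0.591, 0.806, -0.001, -0.0]
force: [0.8, -0.0, -2.2]
finger_gap: 0.0356
grip_force: 30.8
```

Emit:
carry_out:
  commands:
    - [0.75,0,0,-0.015,0,0,0]
    - [0.75,0,0,-0.015,0,0,0]
    - [0.75,0,0,-0.015,0,0,0]
    - [0.75,0,0,-0.008,0,0,0]
    - [0.75,0,0,0,0,0,0]

```text
clock: 13.4
position: [0.4211, 0.2949, 0.2457]
tcp_rot: [0.592, 0.806, -0.002, -0.001]
force: [-0.9, -0.1, -2.2]
finger_gap: 0.0357
grip_force: 30.7
```

Emit:
carry_out:
  commands:
    - [0.75,0,0,0,0,0,0]
    - [0.75,0,0,0,0,0,0]

```text
clock: 13.6
position: [0.4219, 0.2959, 0.2482]
tcp_rot: [0.592, 0.806, 0.001, 0.0]
force: [0.6, -0.1, -3.2]
finger_gap: 0.0359
grip_force: 30.7
```

```bash
python3 - <<'E'
from h import *
st()
E
```

```text
t 13.6 pos [421.9 295.9 248.2] yaw 107.39 zax [ 0.002  0.001 -1.   ] gap 35.9 grip 30.7 F [ 0.6 -0.1 -3.2] q [ 0.41  0.13  2.08 -0.    0.94  0.11]
```

Emit:
carry_out:
  commands:
    - [0.75,0,0,-0.003,0,0,0]
    - [0.75,0,0,-0.003,0,0,0]
    - [0.75,0,0,-0.001,0,0,0]
    - [0.75,0,0,0,0,0,0]
    - [0.75,0,0,0,0,0,0]

```text
clock: 14.1
position: [0.4214, 0.296, 0.2402]
tcp_rot: [0.592, 0.806, -0.0, -0.0]
force: [-0.2, 0.4, -3.8]
finger_gap: 0.0361
grip_force: 30.7
```

Emit:
carry_out:
  commands:
    - [0.75,0,0,-0.001,0,0,0]
    - [0.75,0,0,-0.001,0,0,0]
    - [0.75,0,0,0,0,0,0]
    - [0.75,0,0,0,0,0,0]

```text
clock: 14.5
position: [0.4216, 0.2961, 0.2389]
tcp_rot: [0.592, 0.806, 0.0, 0.0]
force: [-2.3, -0.0, 4.0]
finger_gap: 0.0356
grip_force: 31.4
```

Emit:
carry_out:
  commands:
    - [0.6,0,0,0,0,0,0]
    - [0.54,0,0,0,0,0,0]
    - [0.45,0,0,0,0,0,0]
    - [0.2,0,0,0,0,0,0]
    - [0,0,0,0,0,0,0]

```text
clock: 15.0
position: [0.4214, 0.2959, 0.238]
tcp_rot: [0.592, 0.806, 0.0, 0.0]
force: [0.9, 0.1, -0.4]
finger_gap: 0.0739
grip_force: 0.0
```

Emit:
carry_out:
  commands:
    - [0,0,0,0,0,0,0]
    - [0,0,0,0.03,0,0,0]
    - [0,0,0,0.04,0,0,0]
    - [0,0,0,0.04,0,0,0]
    - [0,0,0,0.03,0,0,0]

```text
clock: 15.5
position: [0.4215, 0.296, 0.381]
tcp_rot: [0.592, 0.806, 0.001, 0.001]
force: [-0.8, -0.3, 0.6]
finger_gap: 0.0854
grip_force: 0.0
```

```bash
sed 's/^c=dict.*npz")); P/c=cap("top"); np.savez("top1.npz",**c); P/; s/top0.npz/top1.npz/' m.py | sed '/tin top\|"can"\|tincap\|nozzle\|"mat"\|^for n/,$!b' | sed '/tin top/,$d' > m2.py; cat >> m2.py <<'E'
rect(roi((S<90)&(V>100),352,205,362,245),.025,"plate")
q=P[195:250,300:365].reshape(-1,3); q=q[(q[:,2]>.018)&(q[:,2]<.032)]; print(len(q),cv2.minAreaRect((q[:,:2]*1e3).astype(np.float32)))
save(c,"top1.png"); st()
E
python3 m2.py
```

```text
bay [546.2   7. ] [180.2 219.9] 5.0 depth z med 2.4
mat [462.8 304.9] [163.9 243.7] 85.16 depth z med 3.2
tray [ 480.8 -314.9] [146.  140.7] 78.54 depth z med 3.8
lockbody [572.6 -25.4] [49.6 47.4] 13.31 depth z med 23.9
cyl [569.4  96.1] [25.5 15. ] 6.13 depth z med 31.9
plate [565.4 -44.3] [ 1.7 12. ] 88.04 depth z med 25.4
863 ((569.2451171875, -9.839237213134766), (50.174560546875, 80.62562561035156), 12.76196002960205)
t 15.55 pos [422.6 296.7 386.5] yaw 107.43 zax [ 0.011  0.005 -1.   ] gap 85.8 grip 0.0 F [1.1 1.  2.7] q [ 0.42 -0.05  1.98  0.    1.2   0.11]
```

View pics/top1.png

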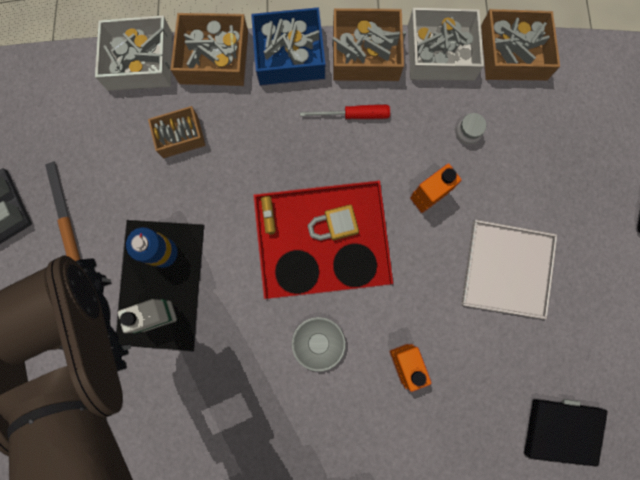

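Both stand upright on the mat (can (148,245), tin (148,315)). The padlock is unmoved at (572.6,-25.4) mm, yaw 13°, with both seats clear. Going for the padlock.

Emit:
carry_out:
  commands:
    - [0.15,0.017,-0.036,0,0,0,-0.5]
    - [0.15,0.017,-0.036,0,0,0,-0.5]
    - [0.15,0.017,-0.036,0,0,0,-0.5]
    - [0.15,0.017,-0.036,0,0,0,-0.5]
    - [0.15,0.017,-0.036,0,0,0,-0.5]

```text
clock: 16.05
position: [0.5067, 0.1145, 0.378]
tcp_rot: [0.609, 0.793, 0.0, 0.0]
force: [0.6, 0.7, 0.0]
finger_gap: 0.0725
grip_force: 0.0
```

Emit:
carry_out:
  commands:
    - [0.15,0.017,-0.036,0,0,0,-0.5]
    - [0.15,0.017,-0.036,0,0,0,-0.5]
    - [0.15,0.017,-0.036,0,0,0,-0.5]
    - [0.15,0.015,-0.033,0,0,0,-0.3]
    - [0.15,0,0,0,0,0,0]

```text
clock: 16.55
position: [0.5736, -0.0286, 0.3779]
tcp_rot: [0.624, 0.782, -0.0, 0.001]
force: [-0.4, 0.5, -0.9]
finger_gap: 0.0726
grip_force: 0.0
```

Emit:
carry_out:
  commands:
    - [0.15,0,0,-0.04,0,0,0]
    - [0.15,0,0,-0.04,0,0,0]
    - [0.15,0,0,-0.03,0,0,0]
    - [0.15,0,0,0,0,0,0]
    - [0.15,0,0,0,0,0,0]

```text
clock: 17.05
position: [0.5723, -0.0245, 0.2682]
tcp_rot: [0.622, 0.783, -0.0, -0.0]
force: [1.2, -0.1, 0.3]
finger_gap: 0.0729
grip_force: 0.0
```

```bash
python3 - <<'E'
from h import *
st()
c=dict(np.load("top1.npz")); V=c["pixels"].max(2)
for b in((265,240,325,300),(328,240,384,294)):
    m=np.zeros(V.shape,np.uint8); m[b[1]:b[3],b[0]:b[2]]=(V[b[1]:b[3],b[0]:b[2]]<45)*255
    k=max(cv2.findContours(m,0,1)[0],key=cv2.contourArea); print(cv2.fitEllipse((onz(c,k.reshape(-1,2),.006)[:,:2]*1e3).astype(np.float32)))
E
```

```text
t 17.05 pos [572.3 -24.5 268.2] yaw 103.14 zax [-0.001  0.    -1.   ] gap 72.9 grip 0.0 F [ 1.2 -0.1  0.3] q [-0.22  0.22  1.93  0.    1.   -0.45]
((491.52325439453125, 52.460391998291016), (70.36866760253906, 70.97207641601562), 162.9389190673828)
((500.2905578613281, -46.947269439697266), (70.46865844726562, 71.40577697753906), 169.33273315429688)
```

Emit:
carry_out:
  commands:
    - [0.15,0,-0.001,-0.03,0,0,0]
    - [0.15,0,0,-0.025,0,0,0]
    - [0.15,0,0,-0.02,0,0,0]
    - [0.15,0,0,-0.01,0,0,0]
    - [0.15,0,0,0,0,0,0]

```text
clock: 17.55
position: [0.5728, -0.0259, 0.1838]
tcp_rot: [0.622, 0.783, 0.0, 0.0]
force: [1.2, -0.0, -0.2]
finger_gap: 0.0726
grip_force: 0.0
```

Emit:
carry_out:
  commands:
    - [0.15,0,0,-0.002,0,0,0]
    - [0.15,0,0,-0.002,0,0,0]
    - [0.2,0,0,-0.001,0,0,0]
    - [0.25,0,0,0,0,0,0]
    - [0.3,0,0,0,0,0,0]

```text
clock: 18.05
position: [0.5725, -0.0261, 0.1785]
tcp_rot: [0.622, 0.783, 0.0, 0.0]
force: [0.8, 0.2, 0.5]
finger_gap: 0.0598
grip_force: 0.0
```

```bash
python3 - <<'E'
from h import *
st(); c=cap("side"); save(c,"s3.png",(240,120,440,320),3)
E
```

```text
t 18.05 pos [572.5 -26.1 178.5] yaw 103.11 zax [ 0. -0. -1.] gap 59.8 grip 0.0 F [0.8 0.2 0.5] q [-0.22  0.36  1.95 -0.    0.83 -0.45]
```

View pics/s3.png

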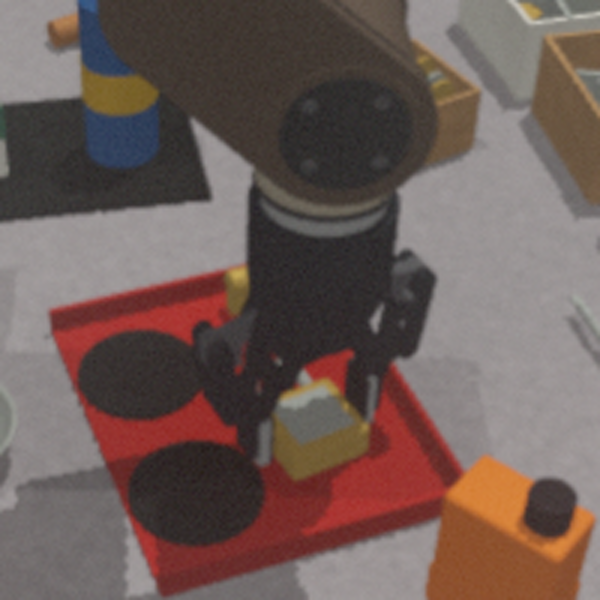

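The fingers straddle the brass body (crop pixels about (260,440) and (370,390)). Gripping.

Emit:
carry_out:
  commands:
    - [0.35,0,0,0,0,0,0]
    - [0.4,0,0,0,0,0,0]
    - [0.45,0,0,0,0,0,0]
    - [0.6,0,0,0,0,0,0]
    - [0.6,0,0,0,0,0,0]
  squeeze: 50

```text
clock: 18.6
position: [0.573, -0.0261, 0.1791]
tcp_rot: [0.622, 0.783, 0.001, 0.001]
force: [0.7, 0.5, 5.5]
finger_gap: 0.0487
grip_force: 54.4
```

Emit:
carry_out:
  commands:
    - [0.6,0,0,0,0,0,0]
    - [0.6,0,0,0.005,0,0,0]
    - [0.6,0,0,0.005,0,0,0]
    - [0.6,0,0,0.01,0,0,0]
    - [0.6,0,0,0,0,0,0]

```text
clock: 19.1
position: [0.5726, -0.0261, 0.1993]
tcp_rot: [0.622, 0.783, 0.0, 0.001]
force: [0.0, 0.2, -2.7]
finger_gap: 0.0491
grip_force: 53.6
```

```bash
python3 - <<'E'
from h import *
st()
E
```

```text
t 19.1 pos [572.6 -26.1 199.3] yaw 103.12 zax [ 0.001 -0.    -1.   ] gap 49.1 grip 53.6 F [ 0.   0.2 -2.7] q [-0.22  0.32  1.95 -0.    0.87 -0.45]
```

Emit:
carry_out:
  commands:
    - [0.6,0,0,0.02,0,0,0]
    - [0.6,0,0,0.035,0,0,0]
    - [0.6,0,0,0.035,0,0,0]
    - [0.6,0,0,0.035,0,0,0]
    - [0.6,0,0,0.016,0,0,0]

```text
clock: 19.6
position: [0.573, -0.0262, 0.3431]
tcp_rot: [0.622, 0.783, 0.001, 0.003]
force: [0.3, 0.8, -2.6]
finger_gap: 0.0489
grip_force: 53.6
```

Emit:
carry_out:
  commands:
    - [0.6,-0.006,-0.02,0,0,0,-2]
    - [0.6,-0.01,-0.032,0,0,0,-2.5]
    - [0.6,-0.01,-0.032,0,0,0,-2.5]
    - [0.6,-0.01,-0.032,0,0,0,-2.5]
    - [0.6,-0.01,-0.032,0,0,0,-2.5]

```text
clock: 20.1
position: [0.5254, -0.1749, 0.3379]
tcp_rot: [0.701, 0.713, -0.0, -0.001]
force: [1.0, -0.3, -2.2]
finger_gap: 0.0488
grip_force: 53.5
```

Emit:
carry_out:
  commands:
    - [0.6,-0.01,-0.032,0,0,0,-2.5]
    - [0.6,-0.01,-0.032,0,0,0,-2.5]
    - [0.6,-0.01,-0.032,0,0,0,-2.5]
    - [0.6,-0.01,-0.032,0,0,0,-2.5]
    - [0.6,-0.007,-0.03,0,0,0,-2.6]

```text
clock: 20.6
position: [0.4783, -0.3331, 0.3377]
tcp_rot: [0.775, 0.632, -0.0, -0.001]
force: [0.5, -0.1, -2.8]
finger_gap: 0.049
grip_force: 53.5
```

Emit:
carry_out:
  commands:
    - [0.6,0,0,0,0,0,0]
    - [0.6,0,0,-0.035,0,0,0]
    - [0.6,0,0,-0.035,0,0,0]
    - [0.6,0,0,-0.03,0,0,0]
    - [0.6,0,0,0,0,0,0]

```text
clock: 21.1
position: [0.4774, -0.3295, 0.2328]
tcp_rot: [0.774, 0.633, -0.001, -0.007]
force: [-0.9, 0.9, -3.4]
finger_gap: 0.0488
grip_force: 53.4
```

Emit:
carry_out:
  commands:
    - [0.6,0,0,0,0,0,0]
    - [0.6,0,0,0,0,0,0]

```text
clock: 21.3
position: [0.4802, -0.3324, 0.2413]
tcp_rot: [0.774, 0.633, 0.0, 0.002]
force: [0.6, -1.3, -3.3]
finger_gap: 0.0487
grip_force: 53.5
```

```bash
python3 - <<'E'
from h import *
st()
E
```

```text
t 21.3 pos [ 480.2 -332.4  241.3] yaw 78.54 zax [ 0.003 -0.002 -1.   ] gap 48.7 grip 53.5 F [ 0.6 -1.3 -3.3] q [-0.78  0.28  1.91  0.    0.95 -0.58]
```

Emit:
carry_out:
  commands:
    - [0.6,0,0,-0.025,0,0,0]
    - [0.6,0,0,-0.02,0,0,0]
    - [0.6,0,0,-0.009,0,0,0]
    - [0.6,0,0,0,0,0,0]
    - [0.6,0,0,0,0,0,0]

```text
clock: 21.8
position: [0.48, -0.3326, 0.1868]
tcp_rot: [0.774, 0.633, 0.0, 0.001]
force: [0.9, 0.2, -2.8]
finger_gap: 0.0487
grip_force: 53.5
```

Emit:
carry_out:
  commands:
    - [0.6,0,0,-0.001,0,0,0]
    - [0.6,0,0,-0.001,0,0,0]
    - [0.6,0,0,0,0,0,0]
    - [0.6,0,0,0,0,0,0]

```text
clock: 22.2
position: [0.4795, -0.3321, 0.1835]
tcp_rot: [0.774, 0.633, 0.0, 0.0]
force: [0.2, 0.2, -2.8]
finger_gap: 0.0491
grip_force: 53.5
```

```bash
python3 - <<'E'
from h import *
st()
E
```

```text
t 22.2 pos [ 479.5 -332.1  183.5] yaw 78.51 zax [ 0. -0. -1.] gap 49.1 grip 53.5 F [ 0.2  0.2 -2.8] q [-0.78  0.37  1.93 -0.    0.85 -0.58]
```

Emit:
carry_out:
  commands:
    - [0.6,0,0,-0.001,0,0,0]
    - [0.6,0,0,-0.001,0,0,0]
    - [0.6,0,0,-0.001,0,0,0]
    - [0.6,0,0,0,0,0,0]
    - [0.6,0,0,0,0,0,0]

```text
clock: 22.7
position: [0.4794, -0.332, 0.1802]
tcp_rot: [0.774, 0.633, 0.0, 0.0]
force: [-1.2, -0.4, -2.4]
finger_gap: 0.0488
grip_force: 53.6
```

Emit:
carry_out:
  commands:
    - [0.6,0,0,-0.0005,0,0,0]
    - [0.6,0,0,0,0,0,0]

```text
clock: 22.9
position: [0.4795, -0.3321, 0.1801]
tcp_rot: [0.774, 0.633, -0.0, -0.0]
force: [-1.8, 1.0, 1.8]
finger_gap: 0.0487
grip_force: 53.9
```

Emit:
carry_out:
  commands:
    - [0.5,0,0,0,0,0,0]
    - [0.38,0,0,0,0,0,0]
    - [0.2,0,0,0,0,0,0]
    - [0.15,0,0,0,0,0,0]
    - [0.15,0,0,0.01,0,0,0]

```text
clock: 23.4
position: [0.4789, -0.3316, 0.1887]
tcp_rot: [0.774, 0.633, -0.0, -0.001]
force: [-0.4, 0.0, 0.1]
finger_gap: 0.0725
grip_force: 0.0
```

Emit:
carry_out:
  commands:
    - [0.15,0,0,0.035,0,0,0]
    - [0.15,0,0,0.04,0,0,0]
    - [0.1,0,0,0.04,0,0,0]
    - [0,0,0,0.04,0,0,0]
    - [0,0,0,0.04,0,0,0]

```text
clock: 23.9
position: [0.4792, -0.3317, 0.3873]
tcp_rot: [0.774, 0.633, 0.0, 0.001]
force: [1.0, 0.4, 0.5]
finger_gap: 0.0852
grip_force: 0.0
```

Emit:
carry_out:
  commands:
    - [0,0.003,0.042,0,0,0,1.8]
    - [0,0.003,0.042,0,0,0,1.8]
    - [0,0.003,0.042,0,0,0,1.8]
    - [0,0.003,0.042,0,0,0,1.8]
    - [0,0.003,0.042,0,0,0,1.8]

```text
clock: 24.4
position: [0.4941, -0.1204, 0.3857]
tcp_rot: [0.722, 0.692, 0.0, 0.001]
force: [1.5, 0.5, 0.1]
finger_gap: 0.0854
grip_force: 0.0
```

Emit:
carry_out:
  commands:
    - [0,0.003,0.042,0,0,0,1.8]
    - [0,0.003,0.042,0,0,0,1.8]
    - [0,0,0.038,0,0,0,1.8]
    - [0,0,0,0,0,0,0]
    - [0,0,0,0,0,0,0]

```text
clock: 24.9
position: [0.5003, 0.0007, 0.3854]
tcp_rot: [0.688, 0.726, 0.0, 0.001]
force: [-0.1, -0.4, -0.2]
finger_gap: 0.0853
grip_force: 0.0
```

```bash
python3 - <<'E'
from h import *
st(); c=cap("top"); save(c,"top2.png"); P=pts(c)[205:330,450:570].reshape(-1,3)
q=P[(P[:,2]>.021)&(P[:,2]<.034)]; q=q[(abs(q[:,0]-.4825)<.06)&(abs(q[:,1]+.3165)<.06)]
print("lock",len(q),cv2.minAreaRect((q[:,:2]*1e3).astype(np.float32)),np.median(q[:,2]))
q=P[(P[:,2]>.011)&(P[:,2]<.02)]; r=cv2.minAreaRect((q[:,:2]*1e3).astype(np.float32)); print("rim",r)
q=pts(c).reshape(-1,3); q=q[(q[:,1]>.2)&(q[:,1]<.38)&(q[:,2]<.2)]
for n,a,b,lo,hi in(("tin",.35,.47,.102,.12),("can",.48,.6,.118,.16)):
    w=q[(q[:,0]>a)&(q[:,0]<b)&(q[:,2]>lo)&(q[:,2]<hi)]; print(n,len(w),cv2.minAreaRect((w[:,:2]*1e3).astype(np.float32)) if len(w) else 0)
E
```

```text
t 24.9 pos [500.3   0.7 385.4] yaw 93.02 zax [ 0.001 -0.001 -1.   ] gap 85.3 grip 0.0 F [-0.1 -0.4 -0.2] q [-0.2  -0.09  2.02 -0.    1.21 -0.25]
lock 788 ((481.72174072265625, -315.9011535644531), (80.3773193359375, 51.20553207397461), 77.5289306640625) 0.025642905570199864
rim ((483.984375, -316.7587890625), (151.2947540283203, 150.7015838623047), 78.58969116210938)
tin 773 ((421.2739562988281, 295.05706787109375), (37.258201599121094, 63.34865951538086), 19.087034225463867)
can 854 ((530.7103881835938, 285.55059814453125), (49.9600944519043, 50.40156173706055), 79.72774505615234)
```

View pics/top2.png

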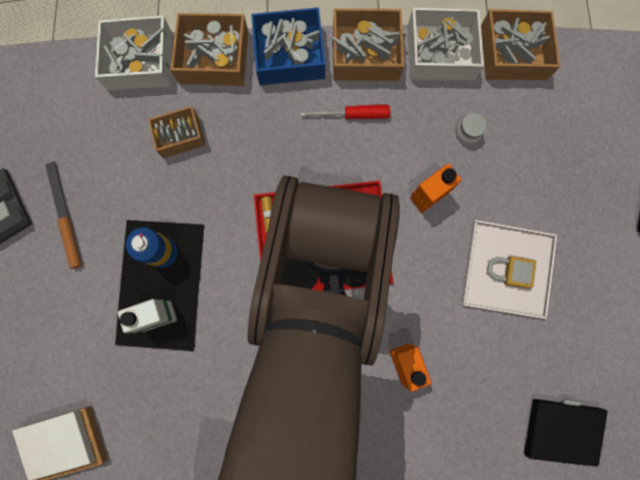

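The padlock lies flat in the white tray at (513,270), about 2 mm from the centre; can and tin still stand on the mat. Fetching the tin first.

Emit:
carry_out:
  commands:
    - [0,-0.01,0.037,0,0,0,1.8]
    - [0,-0.01,0.037,0,0,0,1.8]
    - [0,-0.01,0.037,0,0,0,1.8]
    - [0,-0.01,0.037,0,0,0,1.8]
    - [0,-0.01,0.037,0,0,0,1.8]
  squeeze: 30

```text
clock: 25.45
position: [0.4505, 0.1849, 0.3851]
tcp_rot: [0.631, 0.776, 0.0, 0.0]
force: [-0.1, 0.9, -0.8]
finger_gap: 0.0854
grip_force: 0.0
```

Emit:
carry_out:
  commands:
    - [0,-0.01,0.037,0,0,0,1.8]
    - [0,-0.01,0.037,0,0,0,1.8]
    - [0,-0.009,0.036,0,0,0,1.8]
    - [0,0,0,0,0,0,0]
    - [0,0,0,0,0,0,0]

```text
clock: 25.95
position: [0.4219, 0.2945, 0.3848]
tcp_rot: [0.593, 0.805, -0.0, 0.0]
force: [0.3, -0.7, -0.3]
finger_gap: 0.0854
grip_force: 0.0
```

Emit:
carry_out:
  commands:
    - [0,0,0,-0.035,0,0,0]
    - [0,0,0,-0.035,0,0,0]
    - [0,0,0,-0.03,0,0,0]
    - [0,0,0,0,0,0,0]
    - [0,0,0,0,0,0,0]

```text
clock: 26.45
position: [0.4222, 0.2938, 0.285]
tcp_rot: [0.594, 0.805, -0.0, -0.0]
force: [0.1, -0.3, 0.8]
finger_gap: 0.0854
grip_force: 0.0
```

```bash
python3 - <<'E'
from h import *
st()
E
```

```text
t 26.45 pos [422.2 293.8 285. ] yaw 107.17 zax [-0.001 -0.001 -1.   ] gap 85.4 grip 0.0 F [ 0.1 -0.3  0.8] q [ 0.41  0.07  2.06 -0.    1.01  0.11]
```

Emit:
carry_out:
  commands:
    - [0,-0.0007,0.002,-0.015,0,0,0.2]
    - [0,0,0,-0.015,0,0,0]
    - [0,0,0,-0.01,0,0,0]
    - [0,0,0,-0.006,0,0,0]
    - [0,0,0,0,0,0,0]

```text
clock: 26.95
position: [0.421, 0.2968, 0.239]
tcp_rot: [0.591, 0.806, 0.0, 0.0]
force: [-0.1, 0.4, -0.7]
finger_gap: 0.0854
grip_force: 0.0
```

Emit:
carry_out:
  commands:
    - [0.2,0,0,0,0,0,0]
    - [0.4,0,0,0,0,0,0]
    - [0.45,0,0,0,0,0,0]
    - [0.5,0,0,0,0,0,0]
    - [0.53,0,0,0,0,0,0]

```text
clock: 27.45
position: [0.4207, 0.297, 0.2389]
tcp_rot: [0.591, 0.807, 0.0, 0.0]
force: [-0.1, -0.6, 0.3]
finger_gap: 0.0399
grip_force: 0.0
```

Emit:
carry_out:
  commands:
    - [0.56,0,0,0,0,0,0]
    - [0.6,0,0,0,0,0,0]
    - [0.65,0,0,0,0,0,0]
    - [0.75,0,0,0,0,0,0]
    - [0.75,0,0,0,0,0,0]

```text
clock: 27.95
position: [0.4209, 0.297, 0.239]
tcp_rot: [0.591, 0.807, 0.0, 0.0]
force: [1.0, 1.5, 0.8]
finger_gap: 0.0356
grip_force: 31.6
```

```bash
python3 - <<'E'
from h import *
st()
E
```

```text
t 27.95 pos [420.9 297.  239. ] yaw 107.51 zax [ 0.001  0.    -1.   ] gap 35.6 grip 31.6 F [1.  1.5 0.8] q [0.42 0.14 2.08 0.   0.92 0.11]
```

Emit:
carry_out:
  commands:
    - [0.75,0,0,0.01,0,0,0]
    - [0.75,0,0,0.025,0,0,0]
    - [0.75,0,0,0.025,0,0,0]
    - [0.75,0.004,-0.017,0,0,0,0]
    - [0.75,0.007,-0.031,0,0,0,0]

```text
clock: 28.45
position: [0.4313, 0.2495, 0.2998]
tcp_rot: [0.59, 0.807, 0.0, 0.0]
force: [-0.6, -0.1, -3.6]
finger_gap: 0.0355
grip_force: 31.3
```

Emit:
carry_out:
  commands:
    - [0.75,0.008,-0.034,0,0,0,0]
    - [0.75,0.008,-0.034,0,0,0,0]
    - [0.75,0.008,-0.034,0,0,0,0]
    - [0.75,0.008,-0.034,0,0,0,0]
    - [0.75,0.008,-0.034,0,0,0,0]

```text
clock: 28.95
position: [0.4711, 0.0777, 0.2984]
tcp_rot: [0.591, 0.807, -0.001, -0.001]
force: [-0.4, -0.5, -2.8]
finger_gap: 0.0357
grip_force: 31.3
```

Emit:
carry_out:
  commands:
    - [0.75,0.008,-0.034,0,0,0,0]
    - [0.75,0.008,-0.034,0,0,0,0]
    - [0.75,0.008,-0.034,0,0,0,0]
    - [0.75,0.004,-0.022,0,0,0,0]
    - [0.75,0,0,0,0,0,0]

```text
clock: 29.45
position: [0.4997, -0.0473, 0.2987]
tcp_rot: [0.593, 0.805, -0.0, -0.0]
force: [-0.3, 0.7, -2.5]
finger_gap: 0.0357
grip_force: 31.3
```

Emit:
carry_out:
  commands:
    - [0.75,0,0,-0.015,0,0,0]
    - [0.75,0,0,-0.015,0,0,0]
    - [0.75,0,0,-0.012,0,0,0]
    - [0.75,0,0,0,0,0,0]
    - [0.75,0,0,0,0,0,0]

```text
clock: 29.95
position: [0.4995, -0.0446, 0.2566]
tcp_rot: [0.591, 0.807, -0.0, -0.001]
force: [0.5, 1.0, -2.3]
finger_gap: 0.0355
grip_force: 31.2
```

```bash
python3 - <<'E'
from h import *
st()
E
```

```text
t 29.95 pos [499.5 -44.6 256.6] yaw 107.55 zax [-0.001  0.    -1.   ] gap 35.5 grip 31.2 F [ 0.5  1.  -2.3] q [-0.29  0.08  2.11  0.    0.95 -0.6 ]
```

Emit:
carry_out:
  commands:
    - [0.75,0.0008,-0.0009,-0.006,0,0,0]
    - [0.75,0,0,-0.005,0,0,0]
    - [0.75,0,0,-0.002,0,0,0]
    - [0.75,0,0,0,0,0,0]
    - [0.75,0,0,0,0,0,0]

```text
clock: 30.45
position: [0.5005, -0.046, 0.2438]
tcp_rot: [0.591, 0.806, 0.0, 0.0]
force: [0.1, -0.3, -3.0]
finger_gap: 0.0358
grip_force: 31.3
```

Emit:
carry_out:
  commands:
    - [0.75,0,0,-0.001,0,0,0]
    - [0.75,0,0,-0.001,0,0,0]
    - [0.75,0,0,0,0,0,0]
    - [0.75,0,0,0,0,0,0]

```text
clock: 30.85
position: [0.5005, -0.0459, 0.2417]
tcp_rot: [0.591, 0.807, -0.0, -0.0]
force: [0.7, -0.7, -2.5]
finger_gap: 0.0355
grip_force: 31.3
```

Emit:
carry_out:
  commands:
    - [0.75,0,0,-0.0005,0,0,0]
    - [0.75,0,0,-0.0005,0,0,0]
    - [0.75,0,0,0,0,0,0]
    - [0.75,0,0,0,0,0,0]

```text
clock: 31.25
position: [0.5006, -0.046, 0.2409]
tcp_rot: [0.591, 0.807, 0.0, 0.0]
force: [0.2, -0.1, -0.6]
finger_gap: 0.0355
grip_force: 31.4
```

Emit:
carry_out:
  commands:
    - [0.75,0,0,-0.0004,0,0,0]
    - [0.6,0,0,0,0,0,0]
    - [0.54,0,0,0,0,0,0]
    - [0.45,0,0,0,0,0,0]
    - [0.2,0,0,0,0,0,0]

```text
clock: 31.75
position: [0.5006, -0.046, 0.2403]
tcp_rot: [0.591, 0.806, 0.0, 0.0]
force: [-0.2, -0.5, 0.2]
finger_gap: 0.0601
grip_force: 0.0
```

Emit:
carry_out:
  commands:
    - [0,0,0,0,0,0,0]
    - [0,0,0,0,0,0,0]
    - [0,0,0,0.03,0,0,0]
    - [0,0,0,0.04,0,0,0]
    - [0,0,0,0.04,0,0,0]

```text
clock: 32.25
position: [0.5002, -0.0458, 0.3509]
tcp_rot: [0.591, 0.806, -0.0, -0.001]
force: [1.1, 0.1, -0.1]
finger_gap: 0.0851
grip_force: 0.0
```

Emit:
carry_out:
  commands:
    - [0,0,0,0.035,0,0,0]
    - [0,0.004,0.042,0,0,0,-2.2]
    - [0,0.004,0.042,0,0,0,-2.2]
    - [0,0.004,0.042,0,0,0,-2.2]
    - [0,0.004,0.042,0,0,0,-2.2]

```text
clock: 32.75
position: [0.5163, 0.1236, 0.3855]
tcp_rot: [0.652, 0.758, 0.0, 0.0]
force: [0.3, 0.3, 0.2]
finger_gap: 0.0853
grip_force: 0.0
```

Emit:
carry_out:
  commands:
    - [0,0.004,0.042,0,0,0,-2.2]
    - [0,0.004,0.042,0,0,0,-2.2]
    - [0,0.004,0.042,0,0,0,-2.2]
    - [0,0.002,0.038,0,0,0,-2.2]
    - [0,0,0,0,0,0,0]

```text
clock: 33.25
position: [0.53, 0.2898, 0.3851]
tcp_rot: [0.706, 0.708, 0.001, -0.0]
force: [-0.3, -1.0, 0.4]
finger_gap: 0.0852
grip_force: 0.0
```

Emit:
carry_out:
  commands:
    - [0,0,0,-0.035,0,0,0]
    - [0,0,0,-0.03,0,0,0]
    - [0,0,0,0,0,0,0]
    - [0,0,0,0,0,0,0]

```text
clock: 33.65
position: [0.5306, 0.2856, 0.3201]
tcp_rot: [0.708, 0.706, -0.001, -0.0]
force: [0.7, 0.2, -0.2]
finger_gap: 0.0855
grip_force: 0.0
```

```bash
cat > chk.py <<'E'
from h import *
c=cap("top"); q=pts(c).reshape(-1,3)
for n,x,y,lo,hi in(("tin seat",.5,-.047,.104,.122),("cap",.5,-.047,.122,.14),("can seat",.4915,.0525,.118,.165),("can mat",.5306,.286,.118,.165)):
    w=q[(np.hypot(q[:,0]-x,q[:,1]-y)<.05)&(q[:,2]>lo)&(q[:,2]<hi)]; print(n,len(w),cv2.minAreaRect((w[:,:2]*1e3).astype(np.float32)) if len(w) else 0)
E
python3 - <<'E'
from h import *
st(); import chk; save(chk.c,"top3.png")
E
```

```text
t 33.65 pos [530.6 285.6 320.1] yaw 89.89 zax [-0.001 -0.001 -1.   ] gap 85.5 grip 0.0 F [ 0.7  0.2 -0.2] q [ 0.33  0.21  1.83 -0.    1.1   0.33]
tin seat 777 ((499.56451416015625, -47.36418914794922), (36.12818145751953, 61.99312973022461), 17.358978271484375)
cap 170 ((495.2773132324219, -34.169288635253906), (20.89175796508789, 21.23879623413086), 61.76274871826172)
can seat 0 0
can mat 656 ((528.741943359375, 276.86395263671875), (91.83536529541016, 33.543312072753906), 2.8372702598571777)
```

The tin stands centred on its seat, (499.6,-47.4) against (500.3,-47.0). Now gripping the can.

Emit:
carry_out:
  commands:
    - [0,0,0,-0.025,0,0,0]
    - [0,0,0,-0.02,0,0,0]
    - [0,0,0,-0.013,0,0,0]
    - [0,0,0,-0.008,0,0,0]
    - [0,0,0,0,0,0,0]

```text
clock: 34.2
position: [0.5306, 0.286, 0.2542]
tcp_rot: [0.708, 0.707, -0.0, -0.0]
force: [0.2, -0.7, -0.1]
finger_gap: 0.0853
grip_force: 0.0
```

Emit:
carry_out:
  commands:
    - [0.1,0,0,0,0,0,0]
    - [0.25,0,0,0,0,0,0]
    - [0.3,0,0,0,0,0,0]
    - [0.35,0,0,0,0,0,0]
    - [0.4,0,0,0,0,0,0]

```text
clock: 34.7
position: [0.5308, 0.2862, 0.255]
tcp_rot: [0.708, 0.707, 0.001, 0.0]
force: [0.2, -0.6, 2.2]
finger_gap: 0.0514
grip_force: 19.2
```

Emit:
carry_out:
  commands:
    - [0.45,0,0,0,0,0,0]
    - [0.5,0,0,0,0,0,0]
    - [0.6,0,0,0,0,0,0]
    - [0.6,0,0,0,0,0,0]
    - [0.6,0,0,0,0,0,0]

```text
clock: 35.2
position: [0.5308, 0.2862, 0.2551]
tcp_rot: [0.708, 0.707, 0.001, 0.0]
force: [1.8, 0.5, 5.0]
finger_gap: 0.0513
grip_force: 31.3
```

```bash
python3 - <<'E'
from h import *
st()
E
```

```text
t 35.2 pos [530.8 286.2 255.1] yaw 89.91 zax [ 0.001  0.    -1.   ] gap 51.3 grip 31.3 F [1.8 0.5 5. ] q [ 0.33  0.29  1.86 -0.    0.98  0.33]
```

Emit:
carry_out:
  commands:
    - [0.6,0,0,0.01,0,0,0]
    - [0.6,0,0,0.025,0,0,0]
    - [0.6,0,0,0.03,0,0,0]
    - [0.6,-0.003,-0.015,0,0,0,0]
    - [0.6,-0.005,-0.027,0,0,0,0]

```text
clock: 35.7
position: [0.5219, 0.2439, 0.3188]
tcp_rot: [0.707, 0.707, 0.0, 0.0]
force: [0.5, -0.4, -2.8]
finger_gap: 0.0517
grip_force: 32.1
```

Emit:
carry_out:
  commands:
    - [0.6,-0.005,-0.032,0,0,0,0]
    - [0.6,-0.006,-0.033,0,0,0,0]
    - [0.6,-0.005,-0.032,0,0,0,0]
    - [0.6,-0.006,-0.033,0,0,0,0]
    - [0.6,-0.005,-0.03,0,0,0,0]

```text
clock: 36.2
position: [0.4936, 0.0821, 0.3166]
tcp_rot: [0.708, 0.706, -0.002, -0.002]
force: [0.7, -0.1, -2.2]
finger_gap: 0.0515
grip_force: 32.1
```

Emit:
carry_out:
  commands:
    - [0.6,-0.003,-0.02,0,0,0,0]
    - [0.6,-0.0014,-0.0115,0,0,0,0]
    - [0.6,0,0,0,0,0,0]
    - [0.6,0,0,0,0,0,0]
    - [0.6,0,0,0,0,0,0]

```text
clock: 36.7
position: [0.491, 0.0532, 0.3189]
tcp_rot: [0.707, 0.707, -0.0, -0.0]
force: [-0.0, -0.1, -2.7]
finger_gap: 0.0511
grip_force: 32.1
```

Emit:
carry_out:
  commands:
    - [0.6,0,0,-0.015,0,0,0]
    - [0.6,0,0,-0.015,0,0,0]
    - [0.6,0,0,-0.015,0,0,0]
    - [0.6,0,0,-0.007,0,0,0]
    - [0.6,0,0,0,0,0,0]

```text
clock: 37.2
position: [0.4907, 0.0532, 0.2661]
tcp_rot: [0.707, 0.707, -0.001, -0.001]
force: [-0.2, -0.2, -2.3]
finger_gap: 0.0515
grip_force: 32.1
```

Emit:
carry_out:
  commands:
    - [0.6,0,0,0,0,0,0]
    - [0.6,0,0,0,0,0,0]

```text
clock: 37.4
position: [0.4916, 0.0527, 0.2683]
tcp_rot: [0.708, 0.707, 0.001, 0.001]
force: [0.1, 0.1, -2.8]
finger_gap: 0.0512
grip_force: 32.1
```

```bash
python3 - <<'E'
from h import *
st()
E
```

```text
t 37.4 pos [491.6  52.7 268.3] yaw 89.93 zax [ 0.002 -0.    -1.   ] gap 51.2 grip 32.1 F [ 0.1  0.1 -2.8] q [-0.1   0.05  2.12 -0.    0.97 -0.1 ]
```

Emit:
carry_out:
  commands:
    - [0.6,0,0,-0.005,0,0,0]
    - [0.6,0,0,-0.003,0,0,0]
    - [0.6,0,0,-0.001,0,0,0]
    - [0.6,0,0,0,0,0,0]
    - [0.6,0,0,0,0,0,0]

```text
clock: 37.9
position: [0.4911, 0.0525, 0.2583]
tcp_rot: [0.708, 0.707, -0.0, -0.0]
force: [-1.1, 0.3, -2.5]
finger_gap: 0.0515
grip_force: 32.2
```

Emit:
carry_out:
  commands:
    - [0.6,0,0,-0.001,0,0,0]
    - [0.6,0,0,0,0,0,0]
    - [0.6,0,0,0,0,0,0]

```text
clock: 38.2
position: [0.4911, 0.0526, 0.2573]
tcp_rot: [0.708, 0.707, 0.0, 0.0]
force: [-0.0, -0.2, -2.0]
finger_gap: 0.0513
grip_force: 32.2
```

Emit:
carry_out:
  commands:
    - [0.6,0,0,-0.0005,0,0,0]
    - [0.6,0,0,-0.0005,0,0,0]
    - [0.6,0,0,0,0,0,0]
    - [0.6,0,0,0,0,0,0]

```text
clock: 38.6
position: [0.4913, 0.0526, 0.257]
tcp_rot: [0.708, 0.707, 0.0, 0.0]
force: [-1.7, -0.1, 3.7]
finger_gap: 0.0509
grip_force: 32.4
```

Contact. Releasing, rising and moving clear.

Emit:
carry_out:
  commands:
    - [0.5,0,0,0,0,0,0]
    - [0.38,0,0,0,0,0,0]
    - [0.3,0,0,0,0,0,0]
    - [0.1,0,0,0,0,0,0]
    - [0,0,0,0,0,0,0]

```text
clock: 39.1
position: [0.491, 0.0526, 0.2561]
tcp_rot: [0.708, 0.707, -0.0, -0.0]
force: [0.9, -0.3, 0.4]
finger_gap: 0.0849
grip_force: 0.0
```

Emit:
carry_out:
  commands:
    - [0,0,0,0,0,0,0]
    - [0,0,0,0.02,0,0,0]
    - [0,0,0,0.04,0,0,0]
    - [0,0,0,0.04,0,0,0]
    - [0,0,0,0.03,0,0,0]

```text
clock: 39.6
position: [0.4912, 0.0526, 0.389]
tcp_rot: [0.708, 0.707, 0.001, 0.001]
force: [0.8, 1.5, -0.7]
finger_gap: 0.0857
grip_force: 0.0
```

Emit:
carry_out:
  commands:
    - [0,0.006,0.04,0,0,0,0]
    - [0,0.006,0.04,0,0,0,0]
    - [0,0.006,0.04,0,0,0,0]
    - [0,0.006,0.04,0,0,0,0]
    - [0,0.006,0.04,0,0,0,0]

```text
clock: 40.1
position: [0.5211, 0.2542, 0.3863]
tcp_rot: [0.708, 0.707, 0.0, 0.0]
force: [1.0, 0.9, 0.8]
finger_gap: 0.0853
grip_force: 0.0
```

Emit:
carry_out:
  commands:
    - [0,0,0,0,0,0,0]
    - [0,0,0,0,0,0,0]
    - [0,0,0,0,0,0,0]

```text
clock: 40.4
position: [0.521, 0.2519, 0.386]
tcp_rot: [0.708, 0.706, -0.0, -0.0]
force: [-0.0, 0.2, -0.5]
finger_gap: 0.0854
grip_force: 0.0
```

```bash
python3 - <<'E'
from h import *
st(); import chk; save(chk.c,"top4.png")
E
```

```text
t 40.4 pos [521.  251.9 386. ] yaw 89.88 zax [-0.001 -0.001 -1.   ] gap 85.4 grip 0.0 F [-0.   0.2 -0.5] q [ 0.28  0.09  1.84 -0.    1.21  0.28]
tin seat 775 ((499.6064147949219, -47.433902740478516), (36.24738693237305, 62.27568435668945), 17.49614906311035)
cap 172 ((495.297607421875, -34.13606262207031), (20.835670471191406, 20.979785919189453), 61.651309967041016)
can seat 925 ((490.1236877441406, 52.65986633300781), (49.870506286621094, 50.00592041015625), 88.51910400390625)
can mat 0 0
```

View pics/top4.png

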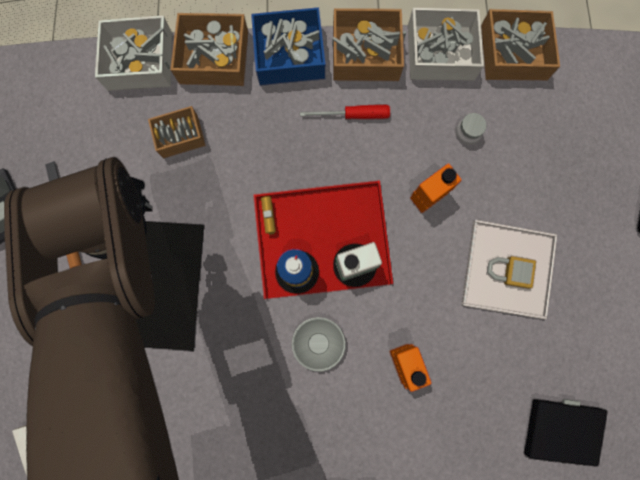

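The can (296,268) and tin (358,262) stand centred on their original seats to about 1 mm. The padlock lies in the middle of the white tray (513,270), nothing else has moved, and the arm is clear. Handing in.

```bash
python3 -c "
from bench import job_done; print(job_done())"
```

```text
the job is handed in; nothing more can be done
None
```

The job is handed in: the padlock lies flat about 2 mm from the middle of the white tray, and the can and tin stand upright on the seats they came from, within about 1.5 mm of centre, with everything else where it was.

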